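# Salt shakers to the caddy, scoop to the shelf clip

## Robot

A 6-joint arm with a two-finger parallel gripper is mounted at the origin on the work surface. World frame = base frame: x ahead of the robot, y to its left, z up, the work surface at z = 0. Lengths are in m, angles in rad, forces in N, time in s.
With the tool pointing down it reaches from about 0.375 to 0.9 m from the base axis. Payload 3.1 kg.
Tool frame: the origin (TCP) lies at the very end of the fingers, on their centre line; the grasp point (between the pads) lies ctrl.grasp_offset behind it (ctrl.grasp_offset is the distance from the TCP to the grasp point, in m); z points along the fingers, y is the line along which they close (so a half turn about z gives the same grasp; the last joint's range is limited). The gripper opens to 85 mm and grips with 20 to 120 N. Pads are 22 mm wide; open, the fingers measure 114 mm over their backs; the gripper's body (76 mm by 85 mm) begins 54 mm behind the grasp point. The pads swing forward as they close: fully open they stand 13 mm farther back than shut.
Start: joints at [-0.178, 0.527, 1.433, -0, 1.181, -0.178], TCP at [0.625, 0, 0.231] pointing down, gripper open.
Joint ranges: [-3.08, 3.08], [-0.75, 2.2], [0.22, 2.44], [-1.43, 4.57], [0, 2.65], [-2.85, 2.85]. Speed limits (rad/s): [2.79, 2.79, 3.14, 3.14, 3.14, 3.14].

## Interface

Orientations are given as a unit quaternion [w, x, y, z].
In Python, from cell import ctrl gives the robot as it stands.
- The arm moves only by the shell command python3 -m handwheel 'ROWS'. ROWS is JSON, one flat list of numbers, 7 for each row, row after row: the shift along the world's x, y, z scaled (see below), then the turn, a rotation vector about the world's x, y, z scaled (see below), then the closure, from 0 (fully open) to 1 (shut). A call has 1 to 12 rows; each row shifts and turns the commanded pose from where the row before left it; what a row does not reach is not made up. The controller multiplies each number of a shift by 0.02 m and each number of a turn by 5 degrees. A row lasts 1/12 s, in which the tool goes at most 41.7 mm and 7.16 degrees, less where a joint would pass 70% of its speed; a pose out of reach is approached as far as the arm can. A call with a number of a shift or a turn outside -1 to 1 is refused whole. A call with a gripper value outside its range is refused whole. The fingers move at their own pace and stop on an object; the grip force is fixed at half the most. Time passes only in rows, so rows that do not move let the fingers close. It gives the time, the measured TCP pose, the force, the opening and the grip force at its end, in the units of the state.
- ctrl.get_obs(): the state, without advancing time (a new reading comes with each control period).
- ctrl.grab_frame(name): name is "scene" or "side" or "wrist"; returns a dict with "pixels" (480x640x3 uint8, blue, green, red), "vertical_fov" (degrees; the focal length in pixels is half the picture's height over the tangent of half this angle, whatever the lens; pixels are square), "cx", "cy" (the principal point, pixels), "rvec" (rotation vector, rad) and "tvec" (3), from world to camera coordinates, as OpenCV has them. Camera axes: x right, y down, z forward; pixel columns grow to the right and rows downward; lengths in m; the calibration is good to about 2 mm. A picture is of the moment at which its call begins. There is no depth.
- ctrl.job_done(): hands the job in; it is judged then, once.
Trained networks look in a picture, given as the dict that the camera call returned (one of the last four; its "shot" number tells which), for a name from the list of things; names that differ only in an ending like _2 or _b are one class to them, and where a whole thing is asked for, a point or a joint stands for the part that bears it (a point fixed in the world has none). Each returns a list of dicts, best first, with "conf" (0 to 1); they miss things now and then, are a little off and sometimes report something else, mostly with a low value. They report only what shows in the picture. A call takes as long as a camera call.
- ctrl.recognise(picture, query): "bbox" ([left, top, width, height] in pixels, round what is visible of it).
- ctrl.mark_of(picture, query): "position" ([column, row] in pixels: a listed point, or the origin of a listed thing).
The state is a dict: "time_s": time; "q": joint angles; "joint_vel": joint speeds; "effort": joint torques, N m; "tool_pos": TCP position; "tcp_rot": TCP orientation; "contact_force": force on the tool from outside, world axes, zero at the start; "wrist_torque": the same for the moment, N m; "gripper_width": finger opening in m; "gripper_force": force on a finger pad.
Only numpy, scipy, OpenCV 4.12 (cv2) and the standard library are available. Lean on these libraries where they do the work, as an engineer would, in place of code of your own. Each camera call takes 0.05 s, during which the arm holds its last target. There are 200 camera calls.

## Task

Tidy the salt things away: stand the three dome-capped glass shakers upright in the wooden caddy, one to a compartment and in order of size, the largest at the end with the raised handle plate and the smallest at the other end, and push the handle of the round-cupped steel scoop down into the grey spring clip on the shelf lip until it is fully home, its cup standing level on the shelf behind the clip. Knock over no glass, and leave the two flat-lidded jars and the square-cupped scoop where they are.

Things in the scene. Friction and masses are not known exactly. Their poses are not given: they have to be found in the camera images.
- shaker_small: Closed glass salt shaker: straight-sided round glass body, tapered shoulder, steel dome cap with tiny holes, narrower than the glass. The smallest of three: glass 36 mm across, straight from the base up to 50 mm, 74 mm tall over all. Origin: centre of its underside, z up. Stands upright on the table at the start, among the other glass pieces.
- shaker_medium: Closed glass salt shaker: straight-sided round glass body, tapered shoulder, steel dome cap with tiny holes, narrower than the glass. The middle one of three: glass 44 mm across, straight up to 62 mm, 92 mm tall over all. Origin: centre of its underside, z up. Stands upright on the table at the start, among the other glass pieces.
- shaker_large: Closed glass salt shaker: straight-sided round glass body, tapered shoulder, steel dome cap with tiny holes, narrower than the glass. The largest of three: glass 52 mm across, straight up to 74 mm, 110 mm tall over all. Origin: centre of its underside, z up. Stands upright on the table at the start, among the other glass pieces.
- jar_small: Look-alike, to be left alone: straight round glass jar with a flat steel screw lid wider than the glass; glass 38 mm, lid 44 mm across, 73 mm tall. Origin: centre of its underside, z up. Stands upright on the table at the start, among the other glass pieces.
- jar_large: Look-alike, to be left alone: straight round glass jar with a flat steel screw lid wider than the glass; glass 50 mm, lid 56 mm across, 101 mm tall. Origin: centre of its underside, z up. Stands upright on the table at the start, among the other glass pieces.
- scoop: Stainless scoop: ROUND flat-bottomed open cup (48 mm across, 38 mm tall), straight rod handle 12 mm thick, its axis 32 mm above the cup's underside. Origin: centre of the cup's underside, z up; handle along -x, from x = -24 to -132 mm. Stands on its cup, handle level; the weight is mostly in the cup (70 to 120 g). Home in the clip, it stands on the shelf with its cup on the clip's +y side.
- square_scoop: Look-alike, to be left alone: stainless scoop with a SQUARE open cup (46 mm wide, 38 mm tall), same rod handle. Origin: centre of the cup's underside; handle along -x. Lies beside the round scoop, about 105 mm off.
- caddy: Low fixed wooden caddy, 82 mm (x) by 232 mm (y); walls 5 mm thick, 22 mm high; floor 5 mm. Three equal compartments in a row along y, each 72 (x) by 69 mm inside, centred at y = +74, 0, -74 mm. At the +y end a handle plate with a dark finger hole, 8 mm thick, rises to 60 mm. Origin: centre of its underside, z up. Fingers have most room along x, across the row.
- clip: Grey spring clip on the lip of a low shelf (top 40 mm above the table). Origin: on the shelf top between the jaws; z up; y points into the shelf (clear for 120 mm), lip at y = -12 mm. Jaws 22 mm long either side of a throat along y: flared mouth 35 mm wide 58 mm above the shelf, bumps 8 mm apart at 39 mm. A 12 mm rod pushed down (about 5 N) spreads them and snaps in; home, its axis is 32 mm up.

How it is judged:
By the outcome, as a careful person would: the job done as asked, in the order asked, and still so for the second after the job is handed in, with the robot touching nothing.
It also fails if it takes over 120 s, if anything falls off the work surface, if the arm or the gripper's body presses on something with over 40 N, if the wrist force passes 120 N, or if a joint passes its speed limit or range.

## Working session

There is one attempt and no reset: what is moved stays moved. The work goes in short steps, Python scripts to look and compute and a shell command to move; the robot and the scene stay as the last step left them, time stands still between calls to the robot, and variables do not carry over. Pictures are saved under pics/ and viewed, at most 17 in all, crops included, and the job is handed in when it is done.

```bash
mkdir -p pics; ls
cat > h.py <<'E'
import numpy as np,cv2
from cell import ctrl
def cam(f):
    F=240/np.tan(np.radians(f["vertical_fov"])/2)
    K=np.array([[F,0,f["cx"]],[0,F,f["cy"]],[0,0,1]])
    return K,cv2.Rodrigues(np.array(f["rvec"],float))[0],np.array(f["tvec"],float).ravel()
def ray(f,p):
    K,R,t=cam(f); d=R.T@np.linalg.solve(K,[p[0],p[1],1.]); return -R.T@t,d
def atz(f,p,z):
    c,d=ray(f,p); return c+d*(z-c[2])/d[2]
def proj(f,X):
    K,R,t=cam(f); q=K@(R@np.array(X,float)+t); return q[:2]/q[2]
def tri(rs):
    A=0;b=0
    for c,d in rs:
        d=d/np.linalg.norm(d);P=np.eye(3)-np.outer(d,d);A=A+P;b=b+P@c
    X=np.linalg.solve(A,b); return X,[np.linalg.norm((np.eye(3)-np.outer(d,d)/(d@d))@(X-c)) for c,d in rs]
N="shaker_small shaker_medium shaker_large jar_small jar_large scoop square_scoop caddy clip".split()
E
python3 - <<'E'
from h import *
np.set_printoptions(precision=3,suppress=True)
fs={n:ctrl.grab_frame(n) for n in("scene","side")}
for n,f in fs.items(): cv2.imwrite(f"pics/{n}0.png",f["pixels"]); K,R,t=cam(f);print(n,-R.T@t,f["vertical_fov"])
for q in N:
    z={'clip':.04}.get(q,0)
    for n,f in fs.items():
        m=ctrl.mark_of(f,q)[:2]; b=ctrl.recognise(f,q)[:1]
        print(q,n,[(np.round(a["position"]),round(a["conf"],2),atz(f,a["position"],z)[:2]) for a in m],[np.round(a["bbox"]) for a in b])
print(ctrl.get_obs(),ctrl.grasp_offset)
E
```

```text
pics
scene [ 1.018 -0.471  0.622] 53.10588896015448
side [ 0.393 -0.556  0.694] 55.892047310778075
shaker_small scene [(array([311., 228.]), 0.86, array([0.421, 0.058])), (array([233., 331.]), 0.55, array([ 0.539, -0.223]))] [array([303., 196.,  20.,  41.])]
shaker_small side [(array([268., 251.]), 0.75, array([0.427, 0.061])), (array([278., 346.]), 0.5, array([ 0.409, -0.157]))] [array([255., 225.,  21.,  32.])]
shaker_medium scene [(array([224., 274.]), 0.65, array([ 0.413, -0.155])), (array([387., 291.]), 0.5, array([0.653, 0.033]))] [array([209., 230.,  26.,  50.])]
shaker_medium side [(array([280., 346.]), 0.9, array([ 0.413, -0.158])), (array([292., 300.]), 0.26, array([ 0.45 , -0.068]))] [array([275., 258.,  27.,  52.])]
shaker_large scene [(array([279., 261.]), 0.84, array([ 0.457, -0.057]))] [array([264., 217.,  27.,  54.])]
shaker_large side [(array([292., 298.]), 0.73, array([ 0.451, -0.065]))] [array([276., 255.,  27.,  53.])]
jar_small scene [(array([164., 305.]), 0.71, array([ 0.408, -0.279]))] [array([143., 272.,  29.,  47.])]
jar_small side [(array([289., 419.]), 0.8,
[... 906 characters left out ...]
347., 178.,  63., 110.])]
clip scene [(array([432., 190.]), 0.79, array([0.541, 0.306]))] [array([421., 163.,  24.,  45.])]
clip side [(array([298., 156.]), 0.63, array([0.54 , 0.306]))] [array([286., 129.,  21.,  37.])]
{'time_s': 1.9, 'q': array([-0.178,  0.527,  1.433,  0.   ,  1.181, -0.179]), 'joint_vel': array([ 0.   , -0.001,  0.   , -0.   , -0.001,  0.001]), 'effort': array([ -0.001, -44.231, -17.842,  -0.   ,   0.001,   0.   ]), 'tool_pos': array([0.625, 0.   , 0.231]), 'tcp_rot': array([-0.   ,  0.707,  0.707,  0.   ]), 'contact_force': array([-0.036,  0.528,  0.177]), 'wrist_torque': array([ 0.019,  0.021, -0.026]), 'gripper_force': 0.0, 'gripper_width': 0.0850834992773288} 0.0187
```

View pics/scene0.png

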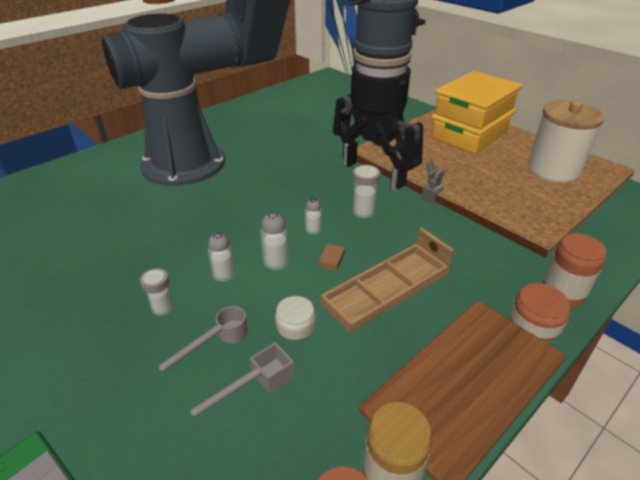

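View pics/side0.png

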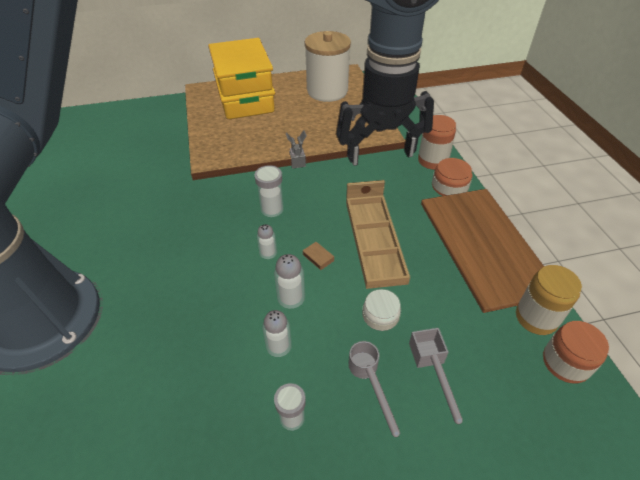

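Scene: small shaker (313,215), large (275,242), medium (221,257), with the jars at both ends of the row. The caddy's handle plate is at its far end (435,248), the clip is at (435,182), and both scoop handles point toward −y. Next: yaw angles and refined positions.

Run:
```python
from h import *
np.set_printoptions(precision=4,suppress=True)
fs={n:ctrl.grab_frame(n) for n in("scene","side","wrist")}
f=fs["wrist"];cv2.imwrite("pics/wrist0.png",f["pixels"]);K,R,t=cam(f);print("wristcam",-R.T@t,R[2])
s,d=fs["scene"],fs["side"]
for q in N:
    r=[]
    for f in (s,d):
        m=ctrl.mark_of(f,q)
        if m: r.append(ray(f,m[0]["position"]))
    if len(r)==2: print(q,*tri(r))
print("hend",tri([ray(s,(164,367)),ray(d,(396,431))]))
for p in [(362,284),(407,277),(347,196),(385,192)]: print("caddy rim",atz(d,p,.022))
for p in [(322,292),(351,325)]: print("caddy rim sc",atz(s,p,.022))
for p in [(197,165),(420,143)]: print("shelf edge",atz(d,p,.04))
def up(f,b,n):
    x,y,w,h=map(int,b); return cv2.resize(f["pixels"][max(y,0):y+h,max(0,x):x+w],None,fx=n,fy=n,interpolation=2)
a=up(d,(260,110,70,75),5);b=up(d,(335,170,85,130),3);c=up(s,(395,145,65,65),5);e=up(s,(150,290,110,90),3)
W=np.zeros((600,800,3),np.uint8)
for im,(y,x) in ((a,(0,0)),(b,(0,360)),(c,(0,620)),(e,(330,620))):
    im=im[:600-y,:800-x];W[y:y+im.shape[0],x:x+im.shape[1]]=im
cv2.imwrite("pics/crops.png",W)
```

```text
wristcam [0.6244 0.0849 0.3754] [-0.0004 -0.3293 -0.9442]
shaker_small [0.4286 0.0534 0.006 ] [np.float64(0.0014176079210442005), np.float64(0.0014176079210440641)]
shaker_medium [ 0.4121 -0.1542 -0.0021] [np.float64(0.0028229686331279116), np.float64(0.002822968633127766)]
shaker_large [ 0.4469 -0.0561 -0.0106] [np.float64(0.003462451463073561), np.float64(0.0034624514630735323)]
jar_small [ 0.4072 -0.285  -0.0029] [np.float64(0.0020808012700069614), np.float64(0.0020808012700068066)]
jar_large [ 0.4498  0.1926 -0.0129] [np.float64(0.009772333945409769), np.float64(0.00977233394540972)]
scoop [ 0.5413 -0.2249  0.005 ] [np.float64(0.005207177538462159), np.float64(0.005207177538462166)]
square_scoop [ 0.6489 -0.2345 -0.0053] [np.float64(0.0012630274519386483), np.float64(0.0012630274519385897)]
caddy [0.6505 0.0313 0.0052] [np.float64(0.0034289369512651774), np.float64(0.0034289369512651695)]
clip [0.5405 0.3078 0.0403] [np.float64(0.003871705651879987), np.float64(0.003871705651880012)]
hend (array([ 0.5499, -0.3489,  0.0315]), [np.float64(9.692545861252843e-05), np.float64(9.692545861245531e-05)])
caddy rim [ 0.5818 -0.0795  0.022 ]
caddy rim [ 0.6685 -0.0836  0.022 ]
caddy rim [0.6203 0.1614 0.022 ]
caddy rim [0.7065 0.1542 0.022 ]
caddy rim sc [ 0.5903 -0.0686  0.022 ]
caddy rim sc [ 0.6765 -0.0853  0.022 ]
shelf edge [0.3045 0.3283 0.04  ]
shelf edge [0.8398 0.2865 0.04  ]
```

View pics/wrist0.png

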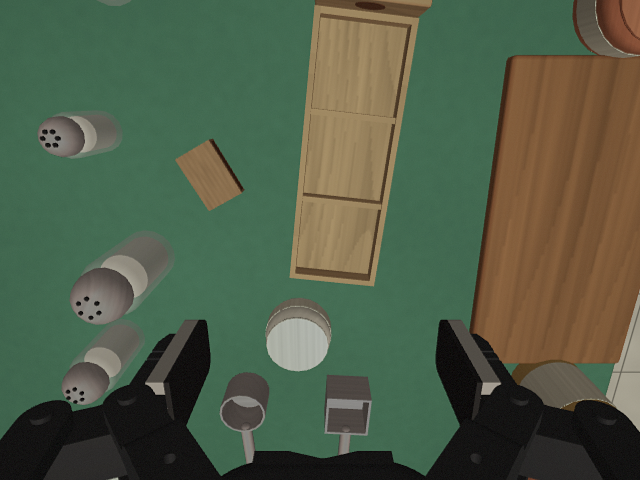

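View pics/crops.png

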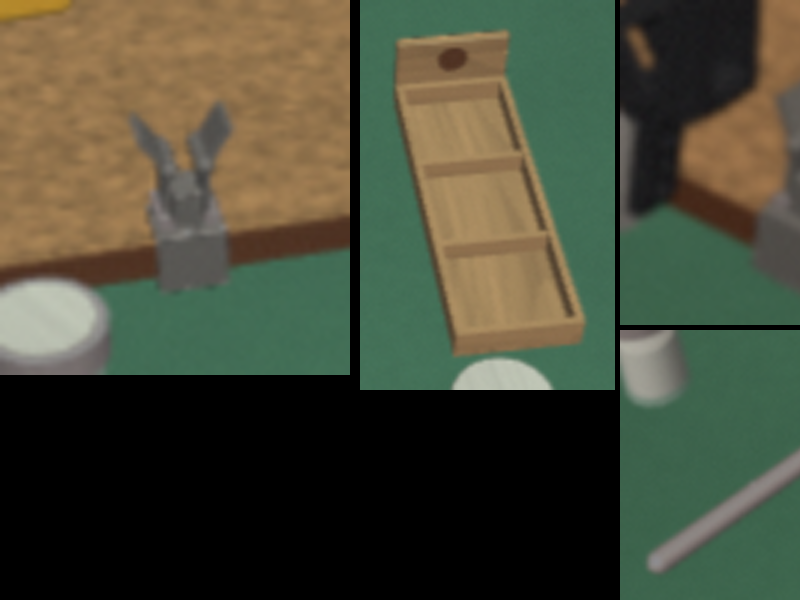

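Wrist view: the caddy rim's near corners are at (291,277) and (375,285), with the plate end at the top. Dome tops are at (50,139), (88,307) and (76,395) for small, large and medium.

Run:
```python
from h import *
np.set_printoptions(precision=4,suppress=True)
f=ctrl.grab_frame("wrist")
for n,p,z in [("nl",(291,277),.022),("nr",(375,285),.022),("fl",(318,12),.022),("fr",(418,14),.022),("p1l",(304,196),.022),("p1r",(383,205),.022),("p2l",(310,109),.022),("p2r",(398,121),.022),("sm",(50,139),.073),("la",(88,307),.108),("me",(76,395),.09),("cupc",(243,412),.038),("rod@cup",(248,432),.032),("rodlow",(252,458),.032)]:
    print(n,atz(f,p,z)[:2])
for q in N: 
    m=ctrl.mark_of(f,q)
    if m: print(q,m[0]["conf"],atz(f,m[0]["position"],.04 if q=='clip' else 0)[:2])
```

```text
nl [ 0.5938 -0.0769]
nr [ 0.6752 -0.0852]
fl [0.6204 0.1493]
fr [0.6984 0.148 ]
p1l [0.6074 0.0029]
p1r [ 0.6789 -0.0053]
p2l [0.6135 0.0774]
p2r [0.6879 0.0678]
sm [0.4238 0.0572]
la [ 0.4482 -0.0625]
me [ 0.4094 -0.1588]
cupc [ 0.5411 -0.2247]
rod@cup [ 0.5433 -0.2573]
rodlow [ 0.5456 -0.2943]
shaker_small 0.6 [0.4269 0.0595]
shaker_large 0.74 [ 0.45   -0.0616]
jar_small 0.48 [0.4246 0.0573]
jar_large 0.21 [ 0.4102 -0.158 ]
scoop 0.9 [ 0.541  -0.2281]
square_scoop 0.55 [ 0.6487 -0.2314]
caddy 0.57 [0.6476 0.0337]
```

```bash
python3 -m handwheel '[-0.97,-0.34,-0.3,0,0,0,0, -0.97,-0.34,-0.3,0,0,0,0, -0.97,-0.34,-0.3,0,0,0,0, -0.97,-0.34,-0.3,0,0,0,0, -0.97,-0.34,-0.3,0,0,0,0, -0.97,-0.34,-0.3,0,0,0,0, -0.97,-0.34,-0.3,0,0,0,0, -0.97,-0.34,-0.3,0,0,0,0, -0.97,-0.34,-0.3,0,0,0,0, 0,0,0,0,0,0,0, 0,0,0,0,0,0,0]'
python3 - <<'E'
from h import *
np.set_printoptions(precision=4,suppress=True)
f=ctrl.grab_frame("wrist");cv2.imwrite("pics/w1.png",f["pixels"])
for q in N[:3]+["clip","scoop"]:
    m=ctrl.mark_of(f,q)
    if m: print(q,m[0]["conf"],m[0]["position"],atz(f,m[0]["position"],.04 if q=='clip' else 0)[:2])
E
```

```text
time_s: 4.37
tool_pos: [0.45, -0.0613, 0.1774]
tcp_rot: [-0.0, 0.708, 0.707, 0.0]
contact_force: [0.9, -0.2, 0.2]
gripper_width: 0.0855
gripper_force: 0.0
shaker_small 0.8 [289.1, 49.9] [0.4247 0.0577]
shaker_medium 0.67 [281.6, 311.4] [ 0.412  -0.1576]
shaker_large 0.92 [323.4, 205.8] [ 0.4498 -0.0592]
scoop 0.91 [417.2, 377.7] [ 0.5404 -0.2298]
```

View pics/w1.png

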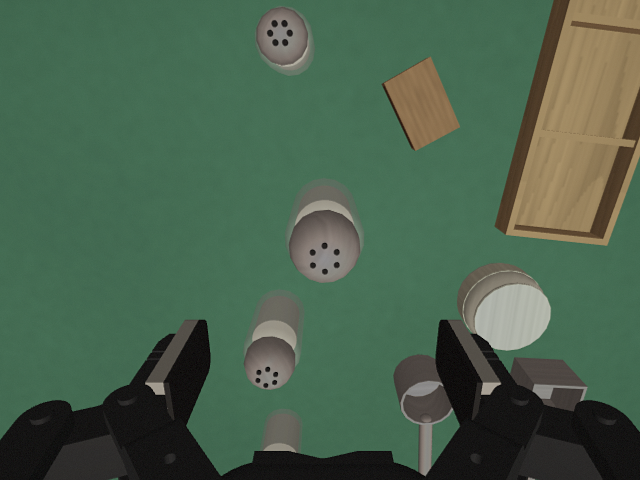

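The wrist picture shows the large shaker centred between the fingers at (324,245). Descend and grip.

```bash
python3 -m handwheel '[0,0,-0.93,0,0,0,0, 0,0,-0.93,0,0,0,0, 0,0,-0.93,0,0,0,0, 0,0,-0.93,0,0,0,0, 0,0,-0.93,0,0,0,0, 0,0.05,-0.93,0,0,0,0, 0,0,-0.93,0,0,0,0, 0,0,0,0,0,0,0]'
python3 -m handwheel '[0,0,0,0,0,0,0.3, 0,0,0,0,0,0,0.5, 0,0,0,0,0,0,0.8, 0,0,0,0,0,0,1, 0,0,0,0,0,0,1, 0,0,0,0,0,0,1, 0,0,0,0,0,0,1, 0,0,0,0,0,0,1]'
```

```text
time_s: 5.33
tool_pos: [0.4495, -0.0596, 0.0446]
tcp_rot: [-0.002, 0.707, 0.707, -0.001]
contact_force: [-0.2, 0.6, -0.2]
gripper_width: 0.0856
gripper_force: 0.0
time_s: 6.0
tool_pos: [0.4511, -0.0604, 0.0485]
tcp_rot: [0.001, 0.707, 0.707, 0.001]
contact_force: [-1.6, 0.5, 6.4]
gripper_width: 0.0502
gripper_force: 62.7
```

```bash
python3 -m handwheel '[0,0,0.5,0,0,0,1, 0,0,1,0,0,0,1, 0,0,1,0,0,0,1, 0,0,1,0,0,0,1, 0,0,1,0,0,0,1]'
python3 -m handwheel '[0.5,0.4,0,0,0,0,1, 0.95,0.78,0,0,0,0,1, 0.95,0.78,0,0,0,0,1, 0.95,0.78,0,0,0,0,1, 0.95,0.78,0,0,0,0,1, 0.95,0.78,0,0,0,0,1, 0.95,0.78,0,0,0,0,1, 0.95,0.78,0,0,0,0,1, 0.95,0.78,0,0,0,0,1, 0.95,0.78,0,0,0,0,1, 0.95,0.78,0,0,0,0,1, 0.3,0.2,0,0,0,0,1]'
python3 - <<'E'
from h import *
f=ctrl.grab_frame("wrist");cv2.imwrite("pics/w2.png",f["pixels"])
print(ctrl.get_obs()["tool_pos"],ctrl.get_obs()["gripper_width"],[ (m["conf"],atz(f,m["position"],.0)) for m in ctrl.mark_of(f,"caddy")])
E
```

```text
time_s: 6.42
tool_pos: [0.4502, -0.0601, 0.1384]
tcp_rot: [0.0, 0.707, 0.707, 0.0]
contact_force: [-0.1, -0.9, -1.2]
gripper_width: 0.0501
gripper_force: 62.9
time_s: 7.42
tool_pos: [0.6592, 0.111, 0.1363]
tcp_rot: [0.001, 0.706, 0.708, 0.002]
contact_force: [0.9, 0.6, -1.1]
gripper_width: 0.0501
gripper_force: 62.9
[0.65895765 0.11055625 0.13624639] 0.0497260588309201 [(0.53, array([0.42587035, 0.06093776, 0.        ]))]
```

View pics/w2.png

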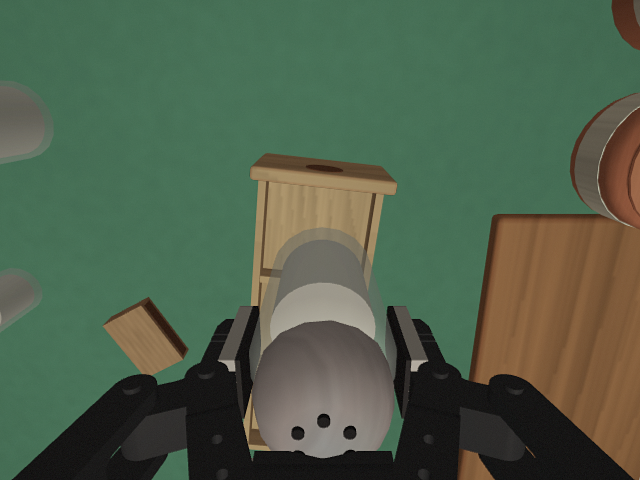

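The shaker is over the +y compartment. The plate's inner edge runs (265,180)–(383,195).

```bash
python3 -m handwheel '[0,0,-0.5,0,0,0,1, 0,0,-1,0,0,0,1, 0,0,-0.5,0,0,0,1, 0,0,0,0,0,0,1]'
python3 - <<'E'
from h import *
f=ctrl.grab_frame("wrist");cv2.imwrite("pics/w3.png",f["pixels"])
s=ctrl.grab_frame("side");cv2.imwrite("pics/c3.png",np.hstack([cv2.resize(f["pixels"],(400,300)),cv2.resize(s["pixels"][140:300,320:480],(300,300))]))
print(ctrl.get_obs()["tool_pos"])
E
```

```text
time_s: 7.85
tool_pos: [0.6525, 0.107, 0.0934]
tcp_rot: [-0.003, 0.707, 0.707, -0.003]
contact_force: [-0.6, -0.4, -1.9]
gripper_width: 0.0502
gripper_force: 62.9
[0.65524007 0.10717049 0.09625804]
```

View pics/c3.png

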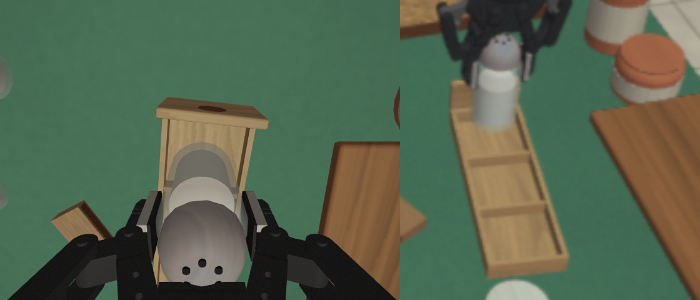

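The shaker is centred over the far compartment (side crop 495,105). Lower it.

```bash
python3 -m handwheel '[0,0,-0.6,0,0,0,1, 0,0,-0.6,0,0,0,1, 0,0,-0.4,0,0,0,1, 0,0,-0.2,0,0,0,1, 0,0,-0.15,0,0,0,1, 0,0,-0.1,0,0,0,1, 0,0,0,0,0,0,1, 0,0,0,0,0,0,1]'
```

```text
time_s: 8.62
tool_pos: [0.6566, 0.1079, 0.0563]
tcp_rot: [0.0, 0.707, 0.707, 0.0]
contact_force: [0.2, -0.0, -1.6]
gripper_width: 0.0501
gripper_force: 62.9
```

```bash
python3 -m handwheel '[0,0,-0.08,0,0,0,1, 0,0,-0.07,0,0,0,1, 0,0,0,0,0,0,1, 0,0,0,0,0,0,1]'; python3 -m handwheel '[0,0,-0.05,0,0,0,1, 0,0,-0.05,0,0,0,1, 0,0,0,0,0,0,1]'
```

```text
time_s: 8.95
tool_pos: [0.6568, 0.1079, 0.0536]
tcp_rot: [0.0, 0.707, 0.707, 0.0]
contact_force: [0.1, 0.6, 0.9]
gripper_width: 0.0498
gripper_force: 63.0
time_s: 9.2
tool_pos: [0.6568, 0.1079, 0.0535]
tcp_rot: [0.001, 0.707, 0.707, 0.0]
contact_force: [-3.3, -0.9, 10.6]
gripper_width: 0.05
gripper_force: 64.1
```

```bash
python3 -m handwheel '[0,0,0.08,0,0,0,0.35, 0,0,0,0,0,0,0.3, 0,0,0,0,0,0,0.2, 0,0,0,0,0,0,0.1, 0,0,0,0,0,0,0, 0,0,0.5,0,0,0,0, 0,0,1,0,0,0,0, 0,0,1,0,0,0,0, 0,0,1,0,0,0,0, 0,0,1,0,0,0,0, 0,0,1,0,0,0,0, 0,0,1,0,0,0,0]'
python3 - <<'E'
from h import *
s=ctrl.grab_frame("side");print(ctrl.mark_of(s,"shaker_large")[:1],[atz(s,m["position"],.005) for m in ctrl.mark_of(s,"shaker_large")[:1]])
E
```

```text
time_s: 10.2
tool_pos: [0.6563, 0.1079, 0.1843]
tcp_rot: [0.0, 0.707, 0.707, 0.0]
contact_force: [-0.6, 0.3, 0.6]
gripper_width: 0.0856
gripper_force: 0.0
[{'position': [372.4, 218.3], 'conf': 0.55}] [array([0.66004584, 0.09716519, 0.005     ])]
```

```bash
python3 -m handwheel '[-0.5,-0.5,0,0,0,0,0, -0.95,-1,0,0,0,0,0, -0.95,-1,0,0,0,0,0, -0.95,-1,0,0,0,0,0, -0.95,-1,0,0,0,0,0, -0.95,-1,0,0,0,0,0, -0.95,-1,0,0,0,0,0, -0.95,-1,0,0,0,0,0, -0.95,-1,0,0,0,0,0, -0.95,-1,0,0,0,0,0, -0.95,-1,0,0,0,0,0, -0.95,-1,0,0,0,0,0]'
python3 -m handwheel '[-0.95,-1,0,0,0,0,0, -0.35,-0.8,0,0,0,0,0, 0,0,0,0,0,0,0, 0,0,0,0,0,0,0]'
python3 - <<'E'
from h import *
f=ctrl.grab_frame("wrist");cv2.imwrite("pics/w4.png",f["pixels"])
for q in N[:6]:
    m=ctrl.mark_of(f,q)
    if m: print(q,m[0]["conf"],m[0]["position"],atz(f,m[0]["position"],0)[:2])
E
```

```text
time_s: 11.35
tool_pos: [0.4355, -0.1224, 0.1817]
tcp_rot: [-0.001, 0.707, 0.707, -0.0]
contact_force: [0.9, 0.1, -0.4]
gripper_width: 0.0854
gripper_force: 0.0
time_s: 11.68
tool_pos: [0.4107, -0.1584, 0.182]
tcp_rot: [-0.001, 0.708, 0.706, 0.0]
contact_force: [0.5, -0.3, 0.1]
gripper_width: 0.0855
gripper_force: 0.0
shaker_medium 0.86 [325.1, 201.8] [ 0.4117774  -0.15381043]
jar_small 0.75 [320.3, 335.4] [ 0.40739326 -0.28247687]
scoop 0.69 [467.4, 281.3] [ 0.53890944 -0.22665984]
```

View pics/w4.png

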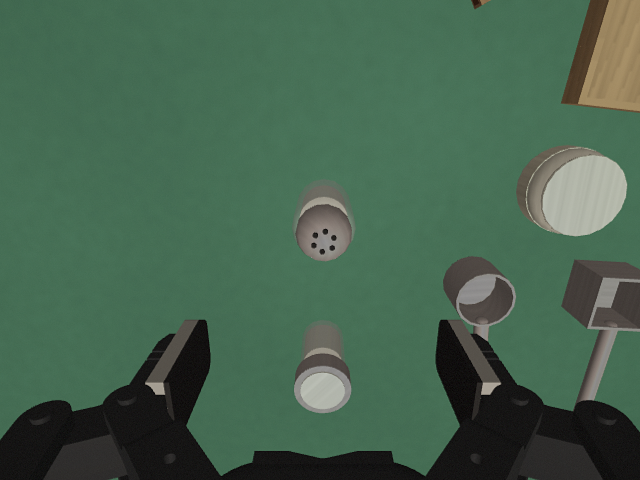

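The medium shaker is between the fingers at (323,232), with jar_small clear behind at (323,380). Descend and grip.

```bash
python3 -m handwheel '[0,0.1,-0.92,0,0,0,0, 0,0,-0.92,0,0,0,0, 0,0,-0.92,0,0,0,0, 0,0,-0.92,0,0,0,0, 0,0,-0.92,0,0,0,0, 0,0,-0.92,0,0,0,0, 0,0,-0.92,0,0,0,0, 0,0,-0.92,0,0,0,0.2]'
python3 -m handwheel '[0,0,0,0,0,0,0.3, 0,0,0,0,0,0,0.5, 0,0,0,0,0,0,0.8, 0,0,0,0,0,0,1, 0,0,0,0,0,0,1, 0,0,0,0,0,0,1, 0,0,0,0,0,0,1, 0,0,0,0,0,0,1]'
python3 -m handwheel '[0,0,0.5,0,0,0,1, 0,0,1,0,0,0,1, 0,0,1,0,0,0,1, 0,0,1,0,0,0,1, 0,0,1,0,0,0,1, 0,0,1,0,0,0,1]'
```

```text
time_s: 12.7
tool_pos: [0.4119, -0.156, 0.0347]
tcp_rot: [0.0, 0.707, 0.707, 0.0]
contact_force: [0.3, -0.4, 0.9]
gripper_width: 0.0754
gripper_force: 0.0
time_s: 13.37
tool_pos: [0.4117, -0.1564, 0.036]
tcp_rot: [0.001, 0.707, 0.707, 0.0]
contact_force: [0.9, -0.4, 2.8]
gripper_width: 0.042
gripper_force: 61.1
time_s: 13.87
tool_pos: [0.411, -0.1559, 0.1465]
tcp_rot: [-0.0, 0.707, 0.707, -0.0]
contact_force: [-0.1, -0.4, -1.4]
gripper_width: 0.0421
gripper_force: 61.1
```

```bash
python3 -m handwheel '[0.5,0.4,0,0,0,0,1, 0.98,0.79,0,0,0,0,1, 0.98,0.79,0,0,0,0,1, 0.98,0.79,0,0,0,0,1, 0.98,0.79,0,0,0,0,1, 0.98,0.79,0,0,0,0,1, 0.98,0.79,0,0,0,0,1, 0.98,0.79,0,0,0,0,1, 0.98,0.79,0,0,0,0,1, 0.98,0.79,0,0,0,0,1, 0.98,0.79,0,0,0,0,1, 0.98,0.79,0,0,0,0,1]'
python3 -m handwheel '[0.54,0.41,-0.3,0,0,0,1, 0,0,-1,0,0,0,1, 0,0,-1,0,0,0,1, 0,0,-1,0,0,0,1, 0,0,-0.8,0,0,0,1, 0,0,-0.4,0,0,0,1, 0,0,-0.2,0,0,0,1, 0,0,0,0,0,0,1, 0,0,0,0,0,0,1]'
```

```text
time_s: 14.87
tool_pos: [0.6372, 0.0267, 0.1451]
tcp_rot: [-0.001, 0.707, 0.707, -0.0]
contact_force: [0.0, -0.5, -1.6]
gripper_width: 0.0425
gripper_force: 61.1
time_s: 15.62
tool_pos: [0.6482, 0.0337, 0.0521]
tcp_rot: [0.0, 0.707, 0.707, 0.0]
contact_force: [-0.3, -0.1, -1.2]
gripper_width: 0.0422
gripper_force: 61.1
```

```bash
python3 -m handwheel '[0,0,-0.25,0,0,0,1, 0,0,-0.2,0,0,0,1, 0,0,-0.08,0,0,0,1, 0,0,-0.07,0,0,0,1, 0,0,0,0,0,0,1, 0,0,0,0,0,0,1]'
```

```text
time_s: 16.12
tool_pos: [0.6479, 0.0338, 0.041]
tcp_rot: [0.0, 0.707, 0.707, 0.0]
contact_force: [-1.4, -0.3, 5.8]
gripper_width: 0.0424
gripper_force: 61.7
```

```bash
python3 -m handwheel '[0,0,-0.05,0,0,0,1, 0,0,0,0,0,0,1]'
```

```text
time_s: 16.28
tool_pos: [0.6479, 0.0338, 0.041]
tcp_rot: [0.0, 0.707, 0.707, 0.0]
contact_force: [-4.2, -0.2, 11.7]
gripper_width: 0.0422
gripper_force: 62.3
```

```bash
python3 -m handwheel '[0,0,0.08,0,0,0,0.45, 0,0,0,0,0,0,0.35, 0,0,0,0,0,0,0.2, 0,0,0,0,0,0,0.1, 0,0,0,0,0,0,0, 0,0,0.5,0,0,0,0, 0,0,1,0,0,0,0, 0,0,1,0,0,0,0, 0,0,1,0,0,0,0, 0,0,1,0,0,0,0, 0,0,1,0,0,0,0, 0,0,1,0,0,0,0]'
python3 -m handwheel '[-0.5,0.05,0,0,0,0,0, -0.98,0.1,0,0,0,0,0, -0.98,0.1,0,0,0,0,0, -0.98,0.1,0,0,0,0,0, -0.98,0.1,0,0,0,0,0, -0.98,0.1,0,0,0,0,0, -0.98,0.1,0,0,0,0,0, -0.98,0.1,0,0,0,0,0, -0.98,0.1,0,0,0,0,0, -0.98,0.1,0,0,0,0,0, -0.98,0.1,0,0,0,0,0, -0.8,0.15,0,0,0,0,0]'
python3 - <<'E'
from h import *
f=ctrl.grab_frame("wrist");cv2.imwrite("pics/w5.png",f["pixels"]);print(ctrl.get_obs()["tool_pos"])
for q in N[:5]+["clip"]:
    m=ctrl.mark_of(f,q)
    if m: print(q,m[0]["conf"],m[0]["position"],atz(f,m[0]["position"],.04*(q=="clip"))[:2])
E
```

```text
time_s: 17.28
tool_pos: [0.6477, 0.0338, 0.1717]
tcp_rot: [0.0, 0.707, 0.707, 0.0]
contact_force: [-1.3, -0.7, 0.4]
gripper_width: 0.0857
gripper_force: 0.0
time_s: 18.28
tool_pos: [0.4242, 0.058, 0.1706]
tcp_rot: [-0.0, 0.707, 0.707, -0.0]
contact_force: [-0.2, 0.7, -0.9]
gripper_width: 0.0852
gripper_force: 0.0
[0.4198915  0.05890475 0.17020633]
shaker_small 0.88 [326.6, 207.0] [0.42664004 0.06078598]
shaker_medium 0.68 [596.3, 242.4] [0.65134608 0.03082315]
shaker_large 0.94 [628.7, 147.4] [0.65870756 0.1084068 ]
jar_large 0.72 [364.7, 39.9] [0.45304414 0.18274154]
```

View pics/w5.png

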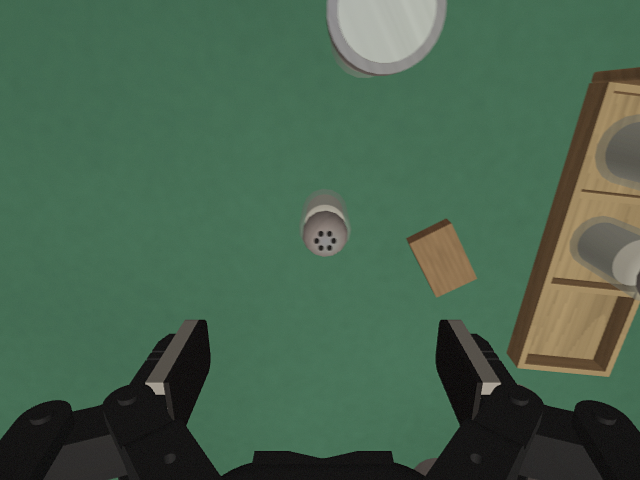

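The small shaker is at (326,232), between the fingers; there is a wood block at (442,260). Both placed shakers stand in their compartments. Pre-close a little, descend, grip and lift.

```bash
python3 -m handwheel '[0,0.05,-0.5,0,0,0,0.3, 0,0,-0.9,0,0,0,0.3, 0,0,-0.9,0,0,0,0.3, 0,0,-0.9,0,0,0,0.3, 0,0,-0.9,0,0,0,0.3, 0,0,-0.9,0,0,0,0.3, 0,0,-0.9,0,0,0,0.3, 0,0,-0.9,0,0,0,0.3, 0,0,-0.5,0,0,0,0.3, 0,0,0,0,0,0,0.3]'
python3 -m handwheel '[0,0,0,0,0,0,0.4, 0,0,0,0,0,0,0.6, 0,0,0,0,0,0,0.8, 0,0,0,0,0,0,1, 0,0,0,0,0,0,1, 0,0,0,0,0,0,1, 0,0,0,0,0,0,1, 0,0,0,0,0,0,1]'
python3 -m handwheel '[0,0,0.5,0,0,0,1, 0,0,1,0,0,0,1, 0,0,1,0,0,0,1, 0,0,1,0,0,0,1, 0,0,1,0,0,0,1]'
```

```text
time_s: 19.47
tool_pos: [0.4261, 0.0586, 0.022]
tcp_rot: [-0.001, 0.707, 0.707, -0.001]
contact_force: [0.4, 0.7, -0.9]
gripper_width: 0.0596
gripper_force: 0.0
time_s: 20.13
tool_pos: [0.4265, 0.0588, 0.0248]
tcp_rot: [0.001, 0.707, 0.707, 0.001]
contact_force: [-0.5, -0.2, 6.6]
gripper_width: 0.0344
gripper_force: 60.1
time_s: 20.55
tool_pos: [0.4252, 0.0589, 0.1149]
tcp_rot: [-0.0, 0.707, 0.707, -0.0]
contact_force: [-0.4, 0.3, -1.1]
gripper_width: 0.0343
gripper_force: 59.9
```

```bash
python3 -m handwheel '[0.5,-0.4,0,0,0,0,1, 0.98,-0.46,0,0,0,0,1, 0.98,-0.46,0,0,0,0,1, 0.98,-0.46,0,0,0,0,1, 0.98,-0.46,0,0,0,0,1, 0.98,-0.46,0,0,0,0,1, 0.98,-0.46,0,0,0,0,1, 0.98,-0.46,0,0,0,0,1, 0.98,-0.46,0,0,0,0,1, 0.98,-0.45,0,0,0,0,1, 0.98,-0.4,0,0,0,0,1, 0.4,0,0,0,0,0,1]'
python3 -m handwheel '[0,0,-0.5,0,0,0,1, 0,0,-1,0,0,0,1, 0,0,-1,0,0,0,1, 0,0,-0.7,0,0,0,1, 0,0,-0.4,0,0,0,1, 0,0,-0.2,0,0,0,1, 0,0,0,0,0,0,1, 0,0,0,0,0,0,1]'
```

```text
time_s: 21.55
tool_pos: [0.6429, -0.0423, 0.113]
tcp_rot: [0.001, 0.708, 0.706, 0.001]
contact_force: [1.1, -0.3, -1.2]
gripper_width: 0.0344
gripper_force: 59.9
time_s: 22.22
tool_pos: [0.6396, -0.0396, 0.0382]
tcp_rot: [-0.0, 0.707, 0.707, -0.0]
contact_force: [0.5, -0.0, -0.2]
gripper_width: 0.0344
gripper_force: 59.9
```

```bash
python3 -m handwheel '[0,0,-0.25,0,0,0,1, 0,0,-0.1,0,0,0,1, 0,0,-0.08,0,0,0,1, 0,0,0,0,0,0,1, 0,0,0,0,0,0,1]'
```

```text
time_s: 22.63
tool_pos: [0.64, -0.0398, 0.0299]
tcp_rot: [0.0, 0.707, 0.707, 0.0]
contact_force: [-0.0, -0.2, 0.5]
gripper_width: 0.0342
gripper_force: 59.9
```

```bash
python3 -m handwheel '[0,0,-0.05,0,0,0,1, 0,0,-0.03,0,0,0,1, 0,0,0,0,0,0,1]'
```

```text
time_s: 22.88
tool_pos: [0.64, -0.0398, 0.0298]
tcp_rot: [0.0, 0.707, 0.707, 0.0]
contact_force: [-3.6, 1.0, 8.8]
gripper_width: 0.0342
gripper_force: 61.0
```

```bash
python3 -m handwheel '[0,0,0.08,0,0,0,0.55, 0,0,0,0,0,0,0.45, 0,0,0,0,0,0,0.3, 0,0,0,0,0,0,0.2, 0,0,0.3,0,0,0,0.1, 0,0,0.7,0,0,0,0, 0,0,1,0,0,0,0, 0,0,1,0,0,0,0, 0,0,1,0,0,0,0, 0,0,1,0,0,0,0, 0,0,1,0,0,0,0, 0,0,0.5,0,0,0,0]'
python3 -m handwheel '[-0.4,-0.9,0,0,0,0,0, -0.4,-1,0,0,0,0,0, -0.4,-1,0,0,0,0,0, -0.4,-1,0,0,0,0,0, -0.4,-1,0,0,0,0,0, -0.4,-1,0,0,0,0,0, -0.4,-1,0,0,0,0,0, -0.4,-1,0,0,0,0,0, -0.4,-1,0,0,0,0.4,0, -0.4,-1,0,0,0,0.4,0, -0.4,-1,0,0,0,0,0, -0.4,-0.7,0,0,0,0,0]'
python3 - <<'E'
from h import *
f=ctrl.grab_frame("wrist");cv2.imwrite("pics/w6.png",f["pixels"]);o=ctrl.get_obs();print(o["tool_pos"],o["tcp_rot"])
s=ctrl.grab_frame("side")
for g in (f,s):
  for q in N[:3]+["scoop"]:
    m=ctrl.mark_of(g,q)
    if m: print(q,m[0]["conf"],m[0]["position"],atz(g,m[0]["position"],0)[:2])
cv2.imwrite("pics/c6.png",np.hstack([f["pixels"][:,40:600],cv2.resize(s["pixels"][140:380,320:480],(240,480))[:, :]])) 
print(proj(f,o["tool_pos"]*[1,1,0]+[0,0,.032]))
E
```

```text
time_s: 23.88
tool_pos: [0.6414, -0.0401, 0.1635]
tcp_rot: [0.002, 0.707, 0.707, 0.001]
contact_force: [0.6, -0.5, 0.7]
gripper_width: 0.0853
gripper_force: 0.0
time_s: 24.88
tool_pos: [0.5434, -0.2737, 0.16]
tcp_rot: [0.001, 0.682, 0.731, -0.0]
contact_force: [-0.1, -0.5, 0.3]
gripper_width: 0.0856
gripper_force: 0.0
[ 0.54212325 -0.27594759  0.15991012] [ 6.97249456e-04  6.82927223e-01  7.30485359e-01 -1.03095312e-03]
scoop 0.58 [323.8, 151.6] [ 0.54024782 -0.2256959 ]
shaker_small 0.36 [425.5, 355.7] [ 0.64797243 -0.23334479]
scoop 0.81 [363.4, 362.0] [ 0.54290355 -0.21997088]
[321.49379057 228.88526871]
```

View pics/c6.png

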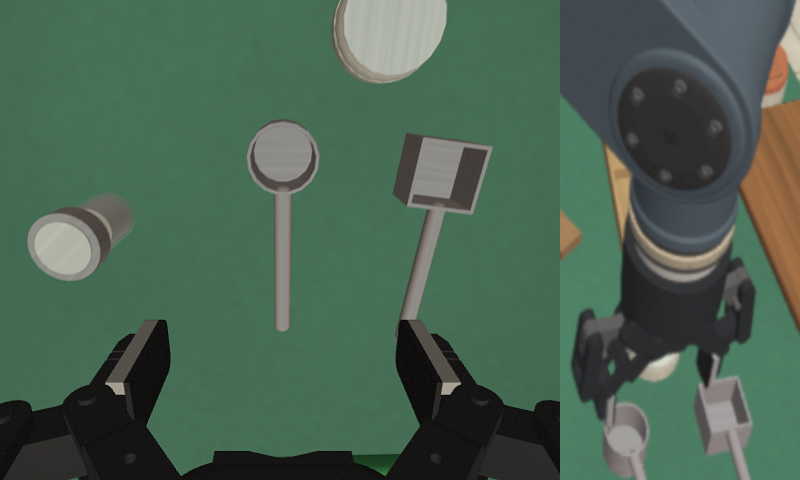

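The round scoop's handle runs straight up the picture from (284,195) to (282,330), aligned with the tool; the square scoop's handle is about 100 mm away. Descend and grip the handle.

```bash
python3 -m handwheel '[0,0,-0.5,0,0,0,0.5, 0,0,-0.95,0,0,0,0.5, 0,0,-0.95,0,0,0,0.5, 0,0,-0.95,0,0,0,0.5, 0,0,-0.95,0,0,0,0.5, 0,0,-0.95,0,0,0,0.5, 0,0,-0.95,0,0,0,0.5, 0,0,-0.7,0,0,0,0.5, 0,0,-0.3,0,0,0,0.5, 0,0,-0.08,0,0,0,0.6, 0,0,0,0,0,0,0.7, 0,0,0,0,0,0,0.7]'
```

```text
time_s: 26.38
tool_pos: [0.5443, -0.272, 0.0145]
tcp_rot: [0.001, 0.682, 0.731, 0.0]
contact_force: [0.9, -0.8, -1.2]
gripper_width: 0.0256
gripper_force: 0.0
```

```bash
python3 -m handwheel '[0,0,-0.05,0,0,0,0.75, 0,0,0,0,0,0,0.8, 0,0,0,0,0,0,0.9, 0,0,0,0,0,0,1, 0,0,0,0,0,0,1, 0,0,0,0,0,0,1, 0,0,0,0,0,0,1]'; python3 -m handwheel '[0,0,0.3,0,0,0,1, 0,0,1,0,0,0,1, 0,0,1,0,0,0,1, 0,0,1,0,0,0,1, 0,0,1,0,0,0,1, 0,0,1,0,0,0,1, 0,0,0.7,0,0,0,1]'
python3 - <<'E'
from h import *
f=ctrl.grab_frame("wrist");s=ctrl.grab_frame("scene");o=ctrl.get_obs();print(o["tool_pos"],o["tcp_rot"])
for g in (f,s): 
    m=ctrl.mark_of(g,"scoop"); print(m[:1], proj(g,[.5412,-.225,o["tool_pos"][2]-.0135]))
cv2.imwrite("pics/c7.png",np.hstack([f["pixels"][:400,160:480],s["pixels"][160:360,120:360].repeat(2,0).repeat(2,1)]))
E
```

```text
time_s: 26.97
tool_pos: [0.5441, -0.2723, 0.0136]
tcp_rot: [0.001, 0.682, 0.731, -0.0]
contact_force: [-1.2, -0.9, 6.0]
gripper_width: 0.0102
gripper_force: 58.6
time_s: 27.55
tool_pos: [0.544, -0.2716, 0.1344]
tcp_rot: [0.0, 0.682, 0.731, 0.0]
contact_force: [0.1, -1.1, -0.6]
gripper_width: 0.0096
gripper_force: 58.6
[ 0.54507649 -0.2724205   0.13524865] [2.41163957e-03 6.81976928e-01 7.31369607e-01 3.88835049e-04]
[{'position': [321.5, 202.0], 'conf': 0.81}] [325.62107822 200.81915802]
[{'position': [222.7, 278.4], 'conf': 0.6}] [223.21245338 279.2858133 ]
```

View pics/c7.png

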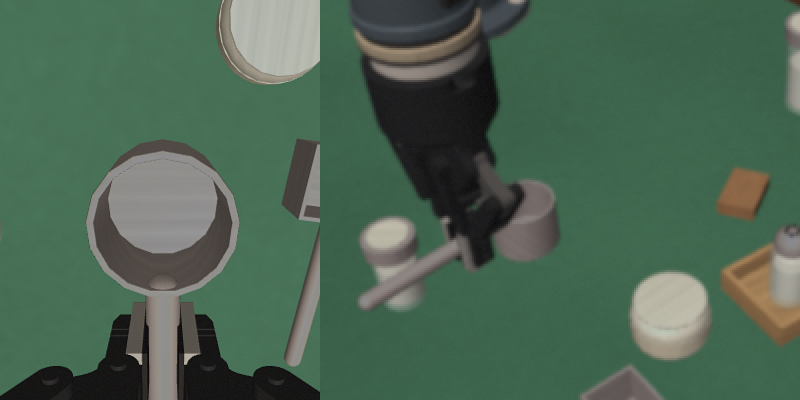

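The scoop is held level (the networks' marks match the prediction to 4 px). Move toward the clip at a safe height, turning about −8°.

```bash
python3 -m handwheel '[0,0.2,0.9,0,0,0,1, 0,0.8,0.9,0,0,0,1, 0,1,0.9,0,0,0,1, 0,1,0.5,0,0,0,1, 0,1,0,0,0,0,1, 0,1,0,0,0,0,1, 0,1,0,0,0,-0.3,1, 0,1,0,0,0,-0.3,1, 0,1,0,0,0,-0.3,1, 0,1,0,0,0,-0.3,1, 0,1,0,0,0,-0.2,1, 0,1,0,0,0,-0.2,1]'
python3 -m handwheel '[0,1,0,0,0,0,1, 0,1,0,0,0,0,1, 0,1,0,0,0,0,1, 0,1,0,0,0,0,1, 0,1,0,0,0,0,1, 0,1,0,0,0,0,1, 0,1,0,0,0,0,1, 0,1,0,0,0,0,1, 0,1,0,0,0,0,1, 0,1,0,0,0,0,1, 0,0.5,0,0,0,0,1, 0,0,0,0,0,0,1]'
python3 - <<'E'
from h import *
np.set_printoptions(precision=4,suppress=True)
f=ctrl.grab_frame("wrist");o=ctrl.get_obs();print(o["tool_pos"],o["tcp_rot"])
m=ctrl.mark_of(f,"clip"); print([(a["conf"],a["position"],atz(f,a["position"],.04)) for a in m[:2]],ctrl.recognise(f,"clip")[:1])
cv2.imwrite("pics/w8.png",f["pixels"])
import pickle;pickle.dump(f,open("w8.pkl","wb"))
E
```

```text
time_s: 28.75
tool_pos: [0.5425, -0.0504, 0.195]
tcp_rot: [-0.002, 0.732, 0.682, -0.001]
contact_force: [-0.2, -0.0, -1.1]
gripper_width: 0.0097
gripper_force: 58.6
time_s: 29.75
tool_pos: [0.5426, 0.16, 0.1954]
tcp_rot: [-0.001, 0.73, 0.683, -0.001]
contact_force: [-0.1, -0.6, -1.0]
gripper_width: 0.0102
gripper_force: 58.6
[0.5429 0.1587 0.1956] [-0.0006  0.7307  0.6828 -0.0012]
[] [{'bbox': [276.2, 0.6, 55.7, 28.9], 'conf': 0.77}]
```

View pics/w8.png

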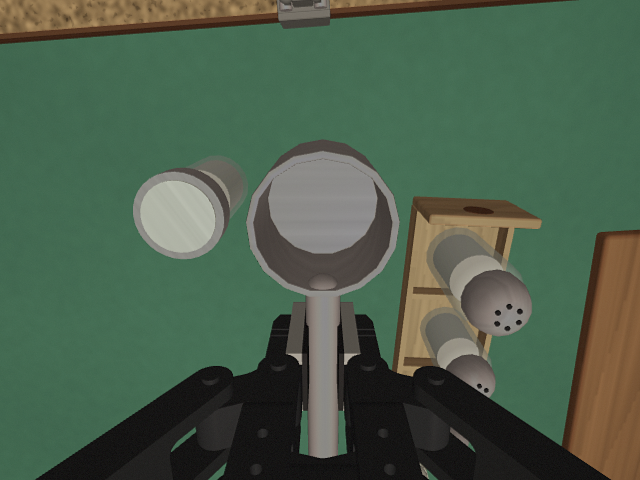

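The shelf edge is at the top from (0,42) to (470,8), with the clip's base at (303,12). Step 70 mm forward to see the clip whole.

```bash
python3 -m handwheel '[0,0.5,0,0,0,0,1, 0,1,0,0,0,0,1, 0,1,0,0,0,0,1, 0,1,0,0,0,0,1, 0,0,0,0,0,0,1, 0,0,0,0,0,0,1]'
python3 - <<'E'
from h import *
np.set_printoptions(precision=4,suppress=True)
import pickle
g=pickle.load(open("w8.pkl","rb"))
a,b=atz(g,(100,35),.04),atz(g,(460,9),.04);print("edge",a,b,np.degrees(np.arctan2(*(b-a)[1::-1])))
f=ctrl.grab_frame("wrist");o=ctrl.get_obs();print(o["tool_pos"],o["tcp_rot"])
m=ctrl.mark_of(f,"clip"); print([(a["conf"],a["position"],atz(f,a["position"],.04)) for a in m[:2]],ctrl.recognise(f,"clip")[:1])
pickle.dump(f,open("w9.pkl","wb"));cv2.imwrite("pics/w9.png",cv2.resize(f["pixels"][0:200,180:440],None,fx=3,fy=3,interpolation=2))
E
```

```text
time_s: 30.4
tool_pos: [0.5437, 0.2286, 0.1968]
tcp_rot: [0.0, 0.731, 0.682, -0.0]
contact_force: [-0.1, -1.0, -1.3]
gripper_width: 0.0102
gripper_force: 58.6
edge [0.4002 0.2954 0.04  ] [0.6409 0.2949 0.04  ] -0.12259526294664916
[0.5437 0.2279 0.1968] [ 0.0001  0.7313  0.682  -0.0003]
[] [{'bbox': [265.3, 76.1, 80.3, 55.5], 'conf': 0.87}]
```

View pics/w9.png

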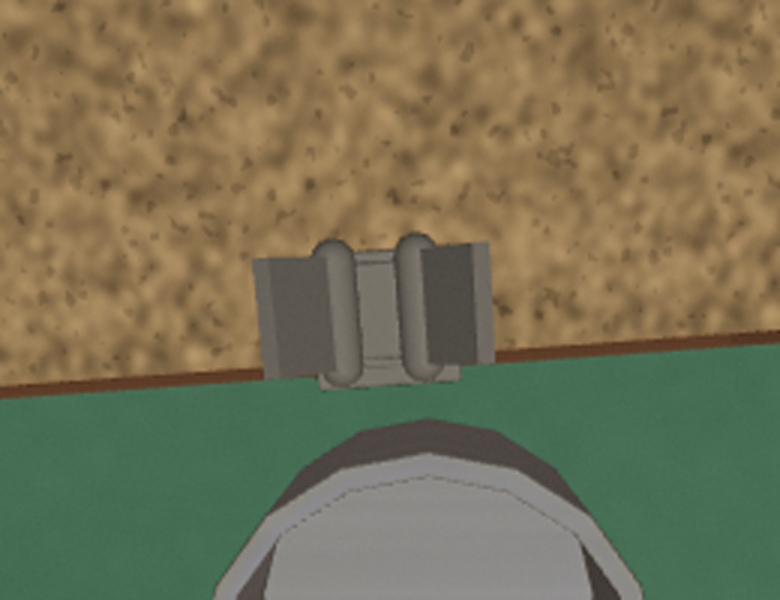

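The clip's bumps run from (333,250)/(412,245) to (345,375)/(424,370) in the crop, with the throat between them.

Run:
```python
from h import *
import pickle
np.set_printoptions(precision=4,suppress=True)
f=pickle.load(open("w9.pkl","rb"))
P=lambda u,v,z:atz(f,(180+u/3,v/3),z)[:2]
for n,a,b,z in [("bumpL",(345,375),(333,250),.079),("bumpR",(424,370),(412,245),.079),("edge",(0,392),(780,338),.04),("flareL",(265,378),(254,260),.098),("flareR",(494,361),(489,243),.098)]:
    A,B=P(*a,z),P(*b,z);print(n,A,B,np.degrees(np.arctan2(*(B-A)[::-1])))
s=[ctrl.grab_frame(n) for n in("scene","side")]
for g in s:
    m=ctrl.mark_of(g,"clip")
    if m:print(m[0]["conf"],atz(g,m[0]["position"],.04)[:2])
g=f;m=ctrl.mark_of(ctrl.grab_frame("wrist"),"scoop")[0]["position"];print("cup",atz(f,m,.1968-.0135)[:2],ctrl.get_obs()["tool_pos"])
# rod axis pixels in wrist frame
cv2.imwrite("pics/x.png",f["pixels"]);print([ (v,[int(x) for x in np.where(np.abs(np.diff(cv2.GaussianBlur(f["pixels"],(3,3),0)[v,280:370].astype(int).sum(1)))>25)[0]+280]) for v in (300,310,400,430)])
```

```text
bumpL [0.5304 0.2993] [0.5301 0.3238] 90.5468207750576
bumpR [0.547  0.2992] [0.5462 0.3237] 91.7845112150588
edge [0.4439 0.2988] [0.6319 0.2987] -0.050065648148912366
flareL [0.5161 0.3008] [0.5165 0.3223] 89.12747764618518
flareR [0.5608 0.301 ] [0.5609 0.3223] 89.70885451328081
0.65 [0.5451 0.3065]
0.87 [0.5417 0.3218]
cup [0.5449 0.2751] [0.5439 0.2277 0.197 ]
[(300, [306, 307, 338, 339]), (310, [303, 304, 305, 306, 307, 338, 339, 341]), (400, [302, 307, 308, 309, 335, 336, 337, 338, 342, 343]), (430, [299, 300, 301, 308, 309, 310, 336, 337, 343, 344, 345])]
```

```bash
python3 -m handwheel '[-0.05,0.8,0,0,0,0.2,1, -0.05,0.8,0,0,0,0.2,1, -0.05,0.8,0,0,0,0.2,1, -0.05,0.8,0,0,0,0.2,1, -0.05,0.8,0,0,0,0,1, 0,0.8,0,0,0,0,1, 0,0.8,0,0,0,0,1, 0,0.2,-1,0,0,0,1, 0,0,-1,0,0,0,1, 0,0,-1,0,0,0,1, 0,0,-0.5,0,0,0,1, 0,0,0,0,0,0,1]'
python3 -m handwheel '[0,0,0,0,0,0,1, 0,0,0,0,0,0,1]'
python3 - <<'E'
from h import *
f=ctrl.grab_frame("wrist");s=ctrl.grab_frame("side");c=ctrl.grab_frame("scene");print(ctrl.get_obs()["tool_pos"],ctrl.get_obs()["tcp_rot"])
u=lambda g,x,y,w,h:cv2.resize(g["pixels"][y:y+h,x:x+w],(266,400),interpolation=2)
cv2.imwrite("pics/c10.png",np.hstack([cv2.resize(f["pixels"],(266*2,400)),u(s,265,90,80,120)]))
E
```

```text
time_s: 31.85
tool_pos: [0.537, 0.3438, 0.1241]
tcp_rot: [-0.001, 0.707, 0.707, -0.003]
contact_force: [-1.0, 0.2, -0.6]
gripper_width: 0.0098
gripper_force: 58.7
time_s: 32.02
tool_pos: [0.5397, 0.3446, 0.128]
tcp_rot: [0.0, 0.707, 0.707, 0.001]
contact_force: [1.0, -0.5, 0.0]
gripper_width: 0.0099
gripper_force: 58.7
[0.53971443 0.34453062 0.12836595] [5.29982188e-04 7.07183342e-01 7.07028866e-01 1.27409377e-03]
```

View pics/c10.png

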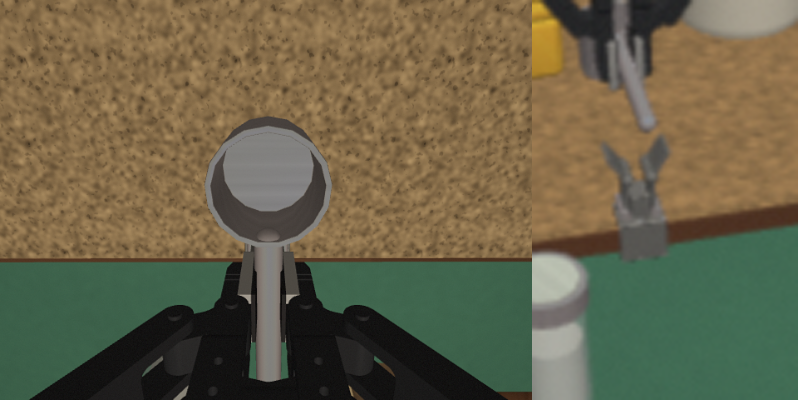

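The shelf edge is level in the picture and the rod is lined up over the clip throat. Lower it into the mouth.

```bash
python3 -m handwheel '[-0.05,0,-0.5,0,0,0,1, 0,0,-0.6,0,0,0,1, 0,0,-0.6,0,0,0,1, 0,0,-0.5,0,0,0,1, 0,0,-0.4,0,0,0,1, 0,0,-0.2,0,0,0,1, 0,0,0,0,0,0,1, 0,0,0,0,0,0,1]'
```

```text
time_s: 32.83
tool_pos: [0.5378, 0.3442, 0.0705]
tcp_rot: [-0.0, 0.707, 0.707, -0.0]
contact_force: [-0.7, 0.1, -1.1]
gripper_width: 0.0098
gripper_force: 58.7
```

```bash
python3 -m handwheel '[0,0,-0.15,0,0,0,1, 0,0,-0.15,0,0,0,1, 0,0,-0.15,0,0,0,1, 0,0,-0.1,0,0,0,1]'; python3 -m handwheel '[0,0,-0.12,0,0,0,1, 0,0,-0.12,0,0,0,1, 0,0,0,0,0,0,1]'
```

```text
time_s: 33.17
tool_pos: [0.5389, 0.3446, 0.0612]
tcp_rot: [0.001, 0.707, 0.707, 0.001]
contact_force: [0.3, -0.6, 3.0]
gripper_width: 0.01
gripper_force: 59.4
time_s: 33.42
tool_pos: [0.5385, 0.3443, 0.0545]
tcp_rot: [0.0, 0.707, 0.707, 0.001]
contact_force: [2.9, 0.3, -2.6]
gripper_width: 0.0102
gripper_force: 58.6
```

```bash
python3 -m handwheel '[0,0,-0.05,0,0,0,1, 0,0,-0.04,0,0,0,1, 0,0,0,0,0,0,1, 0,0,0,0,0,0,1]'
python3 - <<'E'
from h import *
f=ctrl.grab_frame("wrist");s=ctrl.grab_frame("side");c=ctrl.grab_frame("scene")
u=lambda g,x,y,w,h:cv2.resize(g["pixels"][y:y+h,x:x+w],(266,400),interpolation=2)
cv2.imwrite("pics/c11.png",np.hstack([u(c,390,100,80,120),u(s,265,90,80,120)]))
E
```

```text
time_s: 33.75
tool_pos: [0.5379, 0.3441, 0.0537]
tcp_rot: [0.0, 0.707, 0.707, 0.0]
contact_force: [0.3, -1.3, 4.5]
gripper_width: 0.0102
gripper_force: 59.1
```

View pics/c11.png

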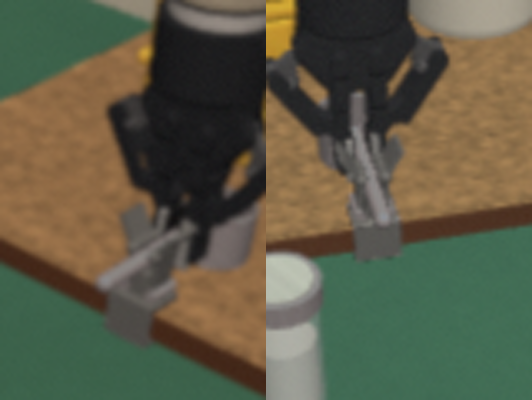

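```bash
python3 -m handwheel '[0,0,0,0,0,0,0.9, 0,0,0,0,0,0,0.75, 0,0,0,0,0,0,0.5, 0,0,0,0,0,0,0.5, 0,0,0.4,0,0,0,0.4, 0,0,1,0,0,0,0.4, 0,0,1,0,0,0,0.4, 0,0,1,0,0,0,0.4, 0,0,1,0,0,0,0.4, 0,0,1,0,0,0,0.4, 0,0,1,0,0,0,0.4, 0,0,1,0,0,0,0.4]'
python3 -m handwheel '[0,-1,0.5,0,0,0,0.4, 0,-1,0.5,0,0,0,0.4, 0,-1,0,0,0,0,0.4, 0,-1,0,0,0,0,0.4, 0,0,0,0,0,0,0.4, 0,0,0,0,0,0,0.4]'
python3 - <<'E'
from h import *
np.set_printoptions(precision=4,suppress=True)
import pickle
f=ctrl.grab_frame("wrist");s=ctrl.grab_frame("side");c=ctrl.grab_frame("scene")
print(ctrl.get_obs()["tool_pos"])
for n,g in (("w",f),("s",s),("c",c)):
    m=ctrl.mark_of(g,"scoop")
    if m: print(n,m[0]["conf"],m[0]["position"],atz(g,m[0]["position"],.04))
u=lambda g,x,y,w,h:cv2.resize(g["pixels"][y:y+h,x:x+w],(240,480),interpolation=2)
cv2.imwrite("pics/c12.png",np.hstack([f["pixels"][:,160:480],u(c,400,100,70,140),u(s,270,70,70,140)]))
pickle.dump((f,s,c),open("e.pkl","wb"))
E
```

```text
time_s: 34.9
tool_pos: [0.5372, 0.3443, 0.2026]
tcp_rot: [-0.0, 0.707, 0.707, -0.0]
contact_force: [-0.0, -0.5, 0.4]
gripper_width: 0.0513
gripper_force: 0.0
time_s: 35.4
tool_pos: [0.5376, 0.2637, 0.2217]
tcp_rot: [-0.0, 0.708, 0.706, 0.0]
contact_force: [-0.6, -0.6, -0.5]
gripper_width: 0.0514
gripper_force: 0.0
[0.5377 0.2651 0.2213]
w 0.88 [321.2, 37.7] [0.5358 0.3914 0.04  ]
s 0.76 [289.5, 135.5] [0.5355 0.3937 0.04  ]
c 0.63 [452.8, 172.6] [0.5311 0.3995 0.04  ]
```

View pics/c12.png

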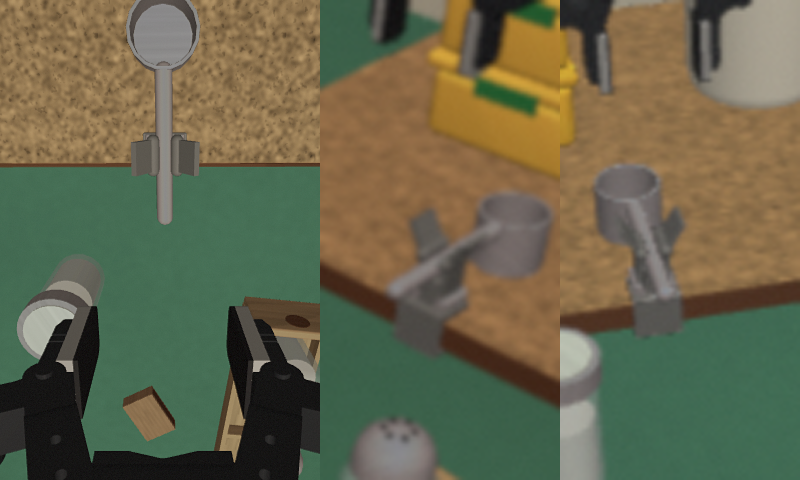

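The handle sits in the throat with the cup standing behind the clip. Check the tip height and the shakers.

Run:
```python
from h import *
import pickle
np.set_printoptions(precision=4,suppress=True)
f,s,c=pickle.load(open("e.pkl","rb"))
print(tri([ray(c,(422,184.6)),ray(s,(300,154.6))]),[proj(g,(.538,.259,.072)) for g in(f,c,s)],proj(f,(.538,.367,.072)))
b=np.array
for q in N[:5]+["square_scoop"]:
    r=[(ctrl.mark_of(g,q) or [None])[0] for g in (s,c)]
    print(q,[(a["conf"],atz(g,a["position"],.005)[:2]) for a,g in zip(r,(s,c)) if a])
o=lambda g,x,y,w,h,W,H:cv2.resize(g["pixels"][y:y+h,x:x+w],(W,H),interpolation=2)
cv2.imwrite("pics/c13.png",np.hstack([o(s,240,120,200,300,400,600),o(c,270,110,200,300,400,600)]))
```

```text
(array([0.5383, 0.2705, 0.069 ]), [np.float64(0.000935947786571849), np.float64(0.0009359477865718317)]) [array([324.144 , 223.6021]), array([418.8951, 184.983 ]), array([300.8983, 156.9591])] [324.2934  70.8644]
shaker_small [(0.56, array([ 0.6382, -0.0362])), (0.87, array([ 0.6372, -0.0443]))]
shaker_medium [(0.88, array([0.6467, 0.0362])), (0.83, array([0.6524, 0.039 ]))]
shaker_large [(0.55, array([0.6591, 0.1105])), (0.59, array([0.6621, 0.112 ]))]
jar_small [(0.71, array([ 0.4075, -0.2851])), (0.58, array([ 0.4186, -0.2845]))]
jar_large [(0.83, array([0.4529, 0.1956])), (0.66, array([0.4631, 0.1733]))]
square_scoop [(0.78, array([ 0.6469, -0.2338])), (0.82, array([ 0.6528, -0.2348]))]
```

View pics/c13.png

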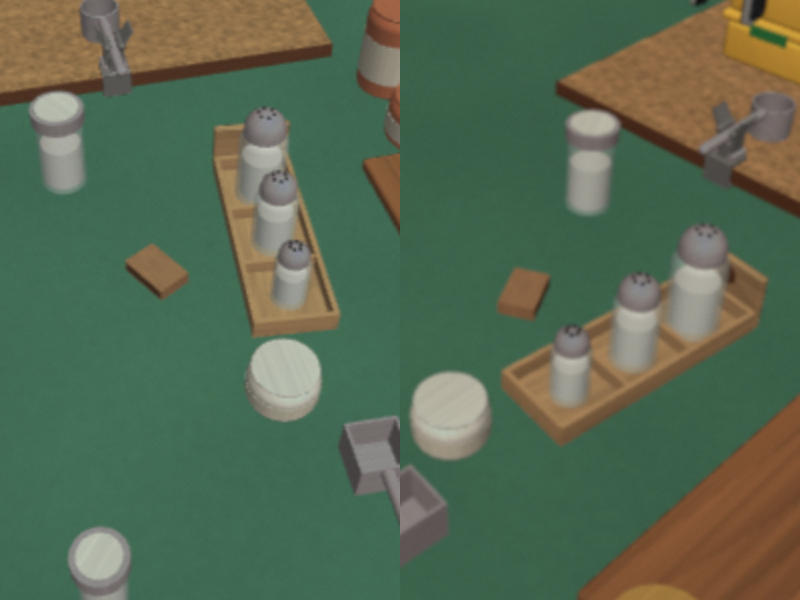

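All three shakers stand in order of size, the scoop is level in the clip, and the look-alikes are unmoved.

```bash
python3 -c "
from cell import ctrl; print(ctrl.job_done())"
```

```text
the job is handed in; nothing more can be done
None
```

The job is handed in, with no verdict returned: the three shakers stand upright in the caddy in order of size (largest at the handle plate), the round scoop's handle is home in the clip with its cup level on the shelf, nothing was knocked over, and the two jars and the square scoop are unmoved.

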